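Unhook the tall drilled bracket and send it down the chute

ROBOT

A 6-joint arm with a two-finger parallel gripper is mounted at the origin on the work surface. World frame = base frame: x ahead of the robot, y to its left, z up, the work surface at z = 0. Lengths are in m, angles in degrees, forces in N, time in s.
With the tool pointing down it reaches from about 0.4 to 0.825 m from the base axis. Payload 7 kg.
Tool frame: the origin (TCP) lies at the centre of the arm's flange, where the gripper is bolted on; the fingertips stand 178 mm ahead of it and the grasp point (between the pads) lies 159 mm ahead of it (tip_reach is the distance from the TCP to the fingertips, in m); z points along the fingers, y is the line along which they close (so a half turn about z gives the same grasp; the last joint's range is limited). The gripper opens to 88 mm and grips with 3 to 60 N. Pads are 19 mm wide; open, the fingers measure 130 mm over their backs; the gripper's body (78 mm by 193 mm) begins 47 mm behind the grasp point.
Start: joints at [-47.492, 20.546, 0.682, 0, -70.136, -16.507], TCP at [0.296, -0.607, 0.405] pointing down, gripper open.
Joint ranges: [-176.03, 176.03], [-82.01, 121.73], [-58.28, 71.71], [-173.87, 95.51], [-174.79, -0.11], [-173.66, 173.66]. Speed limits (degrees/s): [136.94, 136.94, 172.46, 180, 180, 180].

INTERFACE

Orientations are given as [roll, pitch, yaw] about the fixed x, y, z axes, in that order (R = Rz(yaw) Ry(pitch) Rx(roll)).
In Python, from plant import * gives the robot as it stands.
- The arm moves only by the shell command python3 -m handwheel 'ROWS'. ROWS is JSON, a list of rows, each a list of 7 numbers: the opening, from -1 (shut) to 1 (fully open), then the shift along the tool's x, y, z as a fraction of full scale, then the turn, a rotation vector about the tool's x, y, z as a fraction of full scale. A call has 1 to 5 rows; each row shifts and turns the commanded pose from where the row before left it, along the tool's axes as they then stand; what a row does not reach is not made up. Full scale, the value 1, is 0.025 m for a shift and 6 degrees for a turn. A row lasts 1/8 s, in which the tool goes at most 62.5 mm and 10.7 degrees, less where a joint would pass 70% of its speed; a pose out of reach is approached as far as the arm can. A call with a number of a shift or a turn outside -1 to 1 is refused whole. A call with a gripper value outside its range is refused whole. The fingers move at their own pace and stop on an object; the grip force is fixed at half the most. Time passes only in rows, so rows that do not move let the fingers close. It gives the time, the measured TCP pose, the force, the opening and the grip force at its end, in the units of the state.
- get_obs(): the state, without advancing time (a new reading comes with each control period).
- snapshot(name): name is "side" or "top" or "wrist"; returns a dict with "color" (420x560x3 uint8, red, green, blue), "fx", "fy", "cx", "cy" (pixels), "k1" (the pictures are not rectified: a ray, as slopes to the right and down, at radius r is drawn at 1 + k1 r^2 times it, then the intrinsics apply), "R" (3x3) and "t" (3): a world point X has camera coordinates R X + t; the wrist camera has in their place "tool_from_camera" (4x4, takes a point from camera to tool coordinates, whose origin is the TCP and whose axes are the flange's). Camera axes: x right, y down, z forward; pixel columns grow to the right and rows downward; lengths in m; the calibration is good to about 2 mm. A picture is of the moment at which its call begins: read the wrist's pose just before it. There is no depth.
- close_job(): hands the job in; it is judged then, once.
The state is a dict: "clock": time; "joint_pos": joint angles; "qvel": joint speeds; "tau": joint torques, N m; "tool_pos": TCP position; "orientation": TCP orientation; "force": force on the tool from outside, world axes, zero at the start; "moment": the same for the moment, N m; "opening": finger opening in m; "gripper_force": force on a finger pad.
Only numpy, scipy, OpenCV 4.12 (cv2) and the standard library are available. Lean on these libraries where they do the work, as an engineer would, in place of code of your own. Each camera call takes 0.05 s, during which the arm holds its last target. There are 200 camera calls.

TASK

The tall steel bracket in the drilling fixture is finished: push its upright back, towards the chute, so that its hook lifts clear of the retaining lip and it comes to rest lying on its back on the ledge, then push it along and off the end of the ledge so that it drops into the chute. Do not lift it off the ledge to carry it; leave the short bracket hooked in its place and do not shove or upset the tin and the steel block that stand on the ledge.

Things in the scene. Friction and masses are not known exactly. Their poses are not given: they have to be found in the camera images.
- fixture: Fixed drilling fixture with two nests side by side and a chute. Origin: on the bench top below the nests' heel line; +x runs along the ledge towards the chute, +z up. The ledge is a dark steel deck, its top 120 mm above the bench, x = -110 to 190 mm, y = -180 to 110 mm, clear between nests and chute. Nests are centred at y = 55 and y = -55 mm; a bracket's heel stands near x = 0.
- nest_left (a point): Middle of the retaining lip of the nest at y = +55 mm of the fixture, at ledge level (x = -69 mm). The lip is 6 mm thick and 16 mm high above the ledge, between two cheeks 30 mm high and 28 mm long (x = -93 to -65 mm) whose outer faces lie 30 mm either side of the nest's centre.
- nest_right (a point): The same point of the same lip and cheeks of the nest at y = -55 mm of the fixture.
- ledge_end (a point): Middle of the ledge's end edge, at the top of the ledge (x = 190, y = 0, z = 120 mm of the fixture), where the chute begins: a sheet-metal slide falling at about 46 degrees to the tray, between walls that stand 140 mm above the bench.
- tray_floor (a point): Centre of the catch tray's floor at the foot of the slide, 6 mm above the bench (x = 375, y = 0 of the fixture). Chute and tray are 216 mm wide inside (y = -108 to 108 mm) and end at x = 462 mm; the tray's walls are 85 mm high.
- tall_bracket: The finished part: loose plain steel L of 6 mm plate, 60 mm wide, about 0.5 kg, in either nest. Origin: middle of the heel's outer bottom edge; standing, its axes are the fixture's. Upright: z = 0 to 140, x = -6 to 0 mm, two holes. Foot: from the heel back to x = -60 mm. Pushed towards +x at half height or above it tips about its heel; past about 25 degrees it falls onto its back by itself.
- tall_hook (a point): Middle of the tall bracket's hook, x = -73, z = 22 mm of the bracket. The hook, 36 mm wide, rises from the foot's end to 28 mm, passes over the lip to x = -86 mm and comes down outside it to 8 mm. Pushed low, the bracket slides only about 8 mm until the hook catches on the lip; tipping it back lifts the hook over.
- tall_centre (a point): Near the tall bracket's centre of mass, x = -20, z = 47 mm of the bracket. Lying on its back, the upright is flat on the ledge and reaches 140 mm from the heel towards the chute; the foot stands up 60 mm at the heel (hook to 86 mm), its flat underside facing the nests, which can be pushed.
- short_bracket: The unfinished bracket in the other nest, which must stay. Same plate, width, foot, hook and origin, but its upright is only 80 mm high, with one hole; 0.38 kg.
- paste_tin: Tin of cutting paste, 48 mm across and 55 mm high, loose on the ledge beside the nests' lanes, at about y = -145 mm of the fixture. Origin: centre of its underside.
- vee_block: Loose dark steel setting block, 60 x 40 x 35 mm high, on the ledge beside the nests, at about x = -60, y = -152 mm of the fixture, long side along its x. Origin: centre of its underside.
There are look-alikes about, which are no part of the job. Leave any pink look-alike of the short_bracket alone.

How it is judged (in metres and radians):
On the way:
1. the tall bracket, hook clear of the lip, lies at rest on its back on the ledge (angle between tall_bracket's own z axis and vertical between 1.45 and 1.7 rad and z of tall_centre in the frame of fixture between 0.125 and 0.16 m and linear speed of tall_bracket below 0.03 m/s), for 0.2 s.
At the end, for the whole second after the job is handed in: Tall bracket at rest in the chute or tray: its centre 15 mm or more past the ledge's end, between the walls, below ledge level. Short bracket still hooked in its nest (within 12 mm and 0.15 rad of upright); paste tin and steel block within 30 mm of their starts, upright within 0.3 rad (x of tall_centre in the frame of fixture between 0.205 and 0.465 m and y of tall_centre in the frame of fixture between -0.108 and 0.108 m and z of tall_centre in the frame of fixture below 0.115 m and linear speed of tall_bracket below 0.03 m/s and distance of short_bracket from where it was at the start of the episode below 0.012 m and angle between short_bracket's own z axis and vertical below 0.15 rad and distance of each of paste_tin, vee_block from where it was at the start of the episode below 0.03 m and angle between each of paste_tin, vee_block's own z axis and vertical below 0.3 rad); the robot touches nothing.
It fails at once if the tall bracket is lifted off the ledge (its heel rises more than 80 mm above the ledge) (z of tall_bracket in the frame of fixture above 0.2 m).
It fails at once if the short bracket is pulled from its nest or tipped (moved 25 mm or 0.4 rad) (distance of short_bracket from where it was at the start of the episode above 0.025 m or angle between short_bracket's own z axis and vertical above 0.4 rad).
It fails at once if the tin or the steel block on the ledge is shoved or upset (moved 60 mm) (distance of any of paste_tin, vee_block from where it was at the start of the episode above 0.06 m).
It also fails if it takes over 53 s, if anything falls off the work surface, if the arm or the gripper's body presses on something with over 40 N, if the wrist force passes 120 N, or if a joint passes its speed limit or range.

## Working session

There is one attempt and no reset: what is moved stays moved. The work goes in short steps, Python scripts to look and compute and a shell command to move; the robot and the scene stay as the last step left them, time stands still between calls to the robot, and variables do not carry over. Pictures are saved under pics/ and viewed, at most 10 in all, crops included, and the job is handed in when it is done.

```bash
mkdir -p pics; ls
python3 - <<'E'
from plant import *
import cv2
o=get_obs(); print(o)
for n in ("side","top"):
    s=snapshot(n); cv2.imwrite(f"pics/{n}0.png",s["color"][:,:,::-1]); print(n,{k:(v.tolist() if hasattr(v,'tolist') else v) for k,v in s.items() if k!="color"})
E
```

```text
pics
{'clock': 0.0, 'joint_pos': array([-4.74917311e+01,  2.05899866e+01,  6.35776554e-01, -2.09980794e-02,
       -7.01366602e+01, -1.65068332e+01]), 'qvel': array([-0.07202999, -0.0738883 , -0.06150688, -0.03148763, -0.03673212,
       -0.04087698]), 'tau': array([-5.40043675e-04, -5.82720387e+01,  2.93068027e+01,  6.99712694e+00,
        7.16385766e-03, -1.48129961e-04]), 'tool_pos': array([ 0.29583306, -0.60650481,  0.40375126]), 'orientation': array([ 1.79907266e+02, -6.89526007e-03, -1.54005709e+02]), 'force': array([ 0.58352418, -0.10717824, -0.70570054]), 'moment': array([-0.00179863, -0.03108553, -0.05636573]), 'gripper_force': 0.0, 'opening': 0.08802951766808476}
side {'fx': 515.6524515515262, 'fy': 515.6524515515262, 'cx': 283.1950550471652, 'cy': 204.7223936739282, 'k1': -0.13047169670726733, 'R': [[-0.9670430295904101, -0.2536873341286319, 0.02169136748361772], [-0.15548217766194103, 0.520924277843743, -0.8393230541230685], [0.201626068131336, -0.8150341301170663, -0.5432000509887819]], 't': [0.5130229887932193, 0.2247082906404808, 1.1019265734682118]}
top {'fx': 449.3214577574222, 'fy': 449.3214577574222, 'cx': 271.94200023848896, 'cy': 209.33429993486303, 'k1': -0.01664343547510479, 'R': [[-0.009526447558636455, -0.9999125875587633, 0.00916864430824245], [-0.9972602733378345, 0.008827737616634168, -0.07344398049343234], [0.07335662218954984, -0.009843184957643423, -0.9972571973622602]], 't': [-0.08068072472932351, 0.5531465015721593, 1.3966958396987246]}
```

View pics/side0.png

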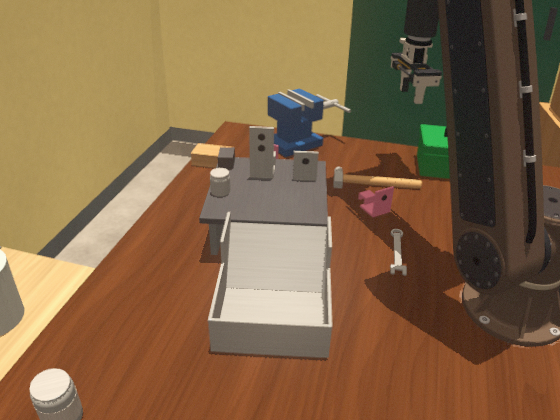

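View pics/top0.png

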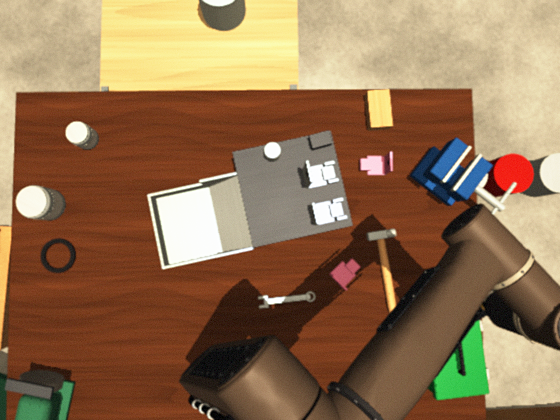

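The side view shows the tall bracket at (261,150), the short one at (305,165), the tin at (220,183) and the block at (226,158). In the top view the ledge corners are near (233,152), (332,131), (352,225) and (253,247). The chute is on the left, towards world +y, and the tall bracket is at (322,173), in the y=-55 nest. Next I fit the fixture pose from the deck corners.

```bash
cat > h.py <<'E'
import numpy as np, cv2
from plant import *
def ray(s,p):
    K=np.array([[s["fx"],0,s["cx"]],[0,s["fy"],s["cy"]],[0,0,1]])
    d=(np.array(p,float)-[s["cx"],s["cy"]])/[s["fx"],s["fy"]]
    u=d.copy()
    for _ in range(20): u=d/(1+s["k1"]*(u@u))
    R=np.array(s["R"]);t=np.array(s["t"])
    return -R.T@t, R.T@np.array([u[0],u[1],1])
def onz(s,p,z):
    c,d=ray(s,p); return c+d*(z-c[2])/d[2]
def proj(s,X):
    c=np.array(s["R"])@X+s["t"]; u=c[:2]/c[2]; u=u*(1+s["k1"]*(u@u)); return u*[s["fx"],s["fy"]]+[s["cx"],s["cy"]]
E
python3 - <<'E'
from h import *
s=snapshot("top"); im=s["color"]; hsv=cv2.cvtColor(im,cv2.COLOR_RGB2HSV)
m=((hsv[...,1]<60)&(hsv[...,2]>50)&(hsv[...,2]<125)).astype(np.uint8)
r=np.zeros_like(m); r[125:255,225:360]=1; m*=r
m=cv2.morphologyEx(m,cv2.MORPH_CLOSE,np.ones((25,25)));m=cv2.morphologyEx(m,cv2.MORPH_OPEN,np.ones((9,9)))
c=max(cv2.findContours(m,0,2)[0],key=cv2.contourArea)
b=cv2.boxPoints(cv2.minAreaRect(c)); print(b,cv2.contourArea(c))
for p in list(b)+[(233,152),(332,131),(352,225),(253,247)]: print(p,onz(s,p,.12).round(4))
v=im.copy(); cv2.drawContours(v,[c],-1,(255,0,0),1)
cv2.imwrite("pics/topc.png",cv2.resize(v[115:275,140:400,::-1],None,fx=3,fy=3,interpolation=cv2.INTER_CUBIC))
E
```

```text
[[228.38152 152.68399]
 [331.14087 130.41946]
 [351.6808  225.21915]
 [248.92145 247.48367]] 4576.0
[228.38152 152.68399] [0.7143 0.0425 0.12  ]
[331.14087 130.41946] [ 0.7791 -0.2633  0.12  ]
[351.6808  225.21915] [ 0.4963 -0.3181  0.12  ]
[248.92145 247.48367] [ 0.4342 -0.0166  0.12  ]
(233, 152) [0.7162 0.0289 0.12  ]
(332, 131) [ 0.7773 -0.2658  0.12  ]
(352, 225) [ 0.4969 -0.3191  0.12  ]
(253, 247) [ 0.4355 -0.0285  0.12  ]
```

View pics/topc.png

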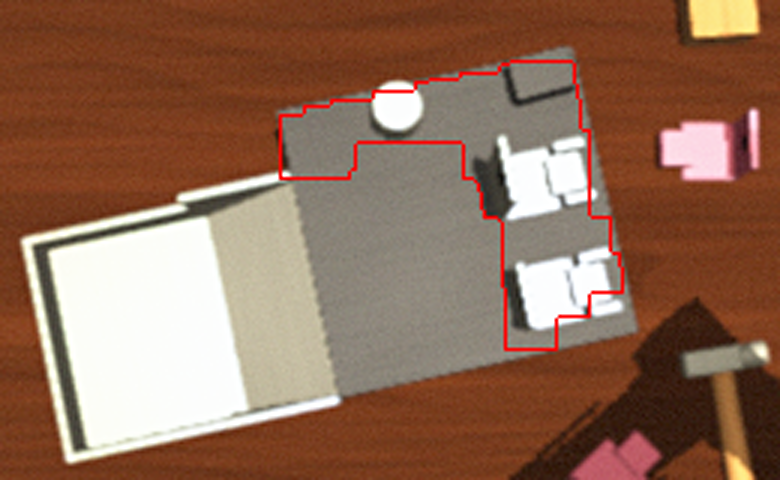

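The deck corners read off the crop are (233.3,152.3), (331,131), (352,224.3) and (252.7,247.3). Next I do the rigid fit, check the brackets against it, and work out the moves.

```bash
cat >> h.py <<'E'
def fix(s):
    px=[(233.3,152.3),(331,131),(352,224.3),(252.7,247.3)]
    W=np.array([onz(s,p,.12)[:2] for p in px]); F=np.array([[.19,-.18],[-.11,-.18],[-.11,.11],[.19,.11]])
    a,b=F-F.mean(0),W-W.mean(0)
    th=np.arctan2((a[:,0]*b[:,1]-a[:,1]*b[:,0]).sum(),(a*b).sum()); R=np.array([[np.cos(th),-np.sin(th)],[np.sin(th),np.cos(th)]])
    t=W.mean(0)-R@F.mean(0); return th,R,t,(F@R.T+t-W)
E
python3 - <<'E'
from h import *
s=snapshot("top"); d=snapshot("side"); th,R,t,res=fix(s); print(np.degrees(th),t,res.round(4))
np.savez("fix.npz",th=th,R=R,t=t)
w=lambda x,y,z: np.r_[R@[x,y]+t,z]
v=cv2.resize(d["color"],None,fx=1); 
big=cv2.resize(d["color"][110:240,180:350],None,fx=4.5,fy=4.5,interpolation=cv2.INTER_CUBIC)
for X in [(0,-.025,.26),(0,-.085,.26),(0,-.025,.12),(0,-.085,.12),(0,.025,.2),(0,.085,.2),(.19,-.18,.12),(.19,.11,.12)]:
    q=(proj(d,w(*X))-[180,110])*4.5; print(X,proj(d,w(*X)).round(1)); cv2.circle(big,tuple(int(i) for i in q),3,(255,0,0),-1)
cv2.imwrite("pics/sidec.png",big[:,:,::-1])
o=get_obs(); print(o["tool_pos"],"fix frame tool",R.T@(o["tool_pos"][:2]-t))
print("yaw target",np.degrees(th)-180, "world of (-.045,-.055)",w(-.045,-.055,0), "end",w(.2,-.055,0))
E
```

```text
101.80034316633778 [ 0.58050243 -0.19171819] [[ 0.0025  0.0031]
 [ 0.0018  0.0003]
 [-0.0037 -0.0028]
 [-0.0007 -0.0006]]Traceback (most recent call last):
  File "<stdin>", line 5, in <module>
cv2.error: OpenCV(4.12.0) /io/opencv/modules/imgproc/src/resize.cpp:4211: error: (-215:Assertion failed) inv_scale_y > 0 in function 'resize'
```

Run:
```python
from h import *
d=snapshot("side"); f=np.load("fix.npz"); th,R,t=f["th"],f["R"],f["t"]
w=lambda x,y,z: np.r_[R@[x,y]+t,z]
big=cv2.resize(d["color"][110:240,180:350],None,fx=4.5,fy=4.5,interpolation=cv2.INTER_CUBIC)
for X in [(0,-.025,.26),(0,-.085,.26),(0,-.025,.12),(0,-.085,.12),(0,.025,.2),(0,.085,.2),(.19,-.18,.12),(.19,.11,.12)]:
    q=(proj(d,w(*X))-[180,110])*4.5; print(X,proj(d,w(*X)).round(1)); cv2.circle(big,tuple(int(i) for i in q),3,(255,0,0),-1)
cv2.imwrite("pics/sidec.png",big[:,:,::-1])
o=get_obs(); print(o["tool_pos"],"fix frame tool",R.T@(o["tool_pos"][:2]-t))
print("yaw target",np.degrees(th)-180, "world of (-.045,-.055)",w(-.045,-.055,0), "end",w(.2,-.055,0))
```

```text
(0, -0.025, 0.26) [275.3 127.8]
(0, -0.085, 0.26) [250.4 126.8]
(0, -0.025, 0.12) [274.5 178.3]
(0, -0.085, 0.12) [251.  177.2]
(0, 0.025, 0.2) [295.2 151. ]
(0, 0.085, 0.2) [319.6 152. ]
(0.19, -0.18, 0.12) [200.3 217.4]
(0.19, 0.11, 0.12) [329.5 223.5]
[ 0.29585861 -0.60663209  0.40433055] fix frame tool [-0.34793496  0.36347889]
yaw target -78.19965683366222 world of (-.045,-.055) [ 0.64354265 -0.22451957  0.        ] end [0.59343968 0.01530264 0.        ]
```

View pics/sidec.png

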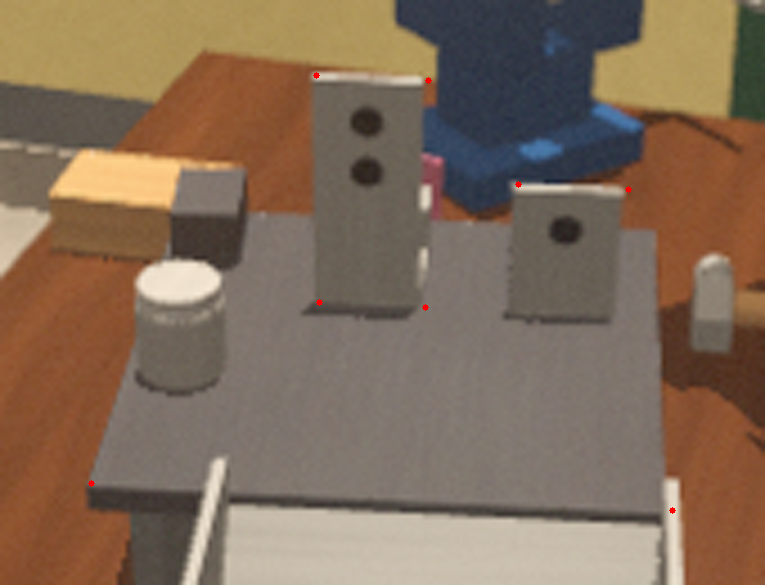

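The red points projected from the fit land on both brackets and the ledge within about 1 px (roughly 2 mm), so the fit holds. I turn to yaw -78.2 with the fingers shut, which makes tool x = -fixture x and tool y = +fixture y.

```bash
python3 -m handwheel '[[-1,0,0,0,0,0,-1],[-1,0,0,0,0,0,-1],[-1,0,0,0,0,0,-1],[-1,0,0,0,0,0,-1],[-1,0,0,0,0,0,-1]]'; python3 -m handwheel '[[-1,0,0,0,0,0,-1],[-1,0,0,0,0,0,-1],[-1,0,0,0,0,0,-1],[-1,0,0,0,0,0,-1],[-1,0,0,0,0,0,-1]]'; python3 -m handwheel '[[-1,0,0,-0.5,0,0,-1],[-1,0,0,-0.5,0,0,-1],[-1,0,0,0,0,0,-0.63],[-1,0,0,0,0,0,0],[-1,0,0,0,0,0,0]]'
cat > w.py <<'E'
from h import *
f=np.load("fix.npz");o=get_obs();p=f["R"].T@(o["tool_pos"][:2]-f["t"])
print("t",o["clock"],"fix xy",p.round(4),"tip above ledge",(o["tool_pos"][2]-.178-.12).round(4),"rpy",o["orientation"].round(2),"F",o["force"].round(1),"open",o["opening"],o["joint_pos"].round(0))
E
python3 w.py
```

```text
clock: 0.92
tool_pos: [0.2959, -0.6066, 0.4046]
orientation: [180.0, 0.0, -123.8]
force: [-0.1, -0.5, -0.3]
opening: 0.043
gripper_force: 0.0
clock: 1.55
tool_pos: [0.2959, -0.6066, 0.4046]
orientation: [180.0, 0.0, -93.8]
force: [0.1, 0.1, -0.1]
opening: 0.0009
gripper_force: 0.0
clock: 2.17
tool_pos: [0.2958, -0.6066, 0.4294]
orientation: [180.0, 0.0, -78.3]
force: [0.7, -0.7, -0.1]
opening: 0.0003
gripper_force: 0.0
t 2.175 fix xy [-0.3479  0.3635] tip above ledge 0.1314 rpy [ 1.7999e+02  2.0000e-02 -7.8300e+01] F [ 0.7 -0.7 -0.1] open 0.00028272371447503466 [-47.  20.   3.  -0. -73.  59.]
```

```bash
for i in 1; do python3 -m handwheel '[[-1,-0.67,-0.93,0,0,0,0],[-1,-0.67,-0.93,0,0,0,0],[-1,-0.67,-0.93,0,0,0,0],[-1,-0.67,-0.93,0,0,0,0],[-1,-0.67,-0.93,0,0,0,0]]'; python3 -m handwheel '[[-1,-0.67,-0.93,0,0,0,0],[-1,-0.67,-0.93,0,0,0,0],[-1,-0.67,-0.93,0,0,0,0],[-1,-0.67,-0.93,0,0,0,0],[-1,-0.67,-0.93,0,0,0,0]]'; python3 -m handwheel '[[-1,-0.67,-0.93,0,0,0,0],[-1,-0.67,-0.93,0,0,0,0],[-1,-0.67,-0.93,0,0,0,0],[-1,-0.67,-0.93,0,0,0,0],[-1,-0.67,-0.93,0,0,0,0]]'; done | tail -6; python3 w.py
```

```text
clock: 4.05
tool_pos: [0.5865, -0.2888, 0.4295]
orientation: [180.0, 0.0, -78.3]
force: [0.8, 0.0, 0.5]
opening: 0.0008
gripper_force: 0.0
t 4.05 fix xy [-0.0962  0.0139] tip above ledge 0.1315 rpy [ 1.7998e+02  1.0000e-02 -7.8290e+01] F [0.8 0.  0.5] open 0.000797384983854117 [ -9.  18.  -0.   0. -72.  21.]
```

```bash
python3 -m handwheel '[[-1,-0.68,-0.93,0,0,0,0],[-1,-0.68,-0.93,0,0,0,0],[-1,-0.68,-0.93,0,0,0,0],[-1,0,0,0.6,0,0,0],[-1,0,0,0.6,0,0,0]]'; python3 w.py; python3 -c "
from h import *
d=snapshot('side');w=snapshot('top')
a=cv2.resize(d['color'][80:240,180:350],None,fx=2.35,fy=2.35);b=cv2.resize(w['color'][100:260,220:390],None,fx=2.35,fy=2.35)
cv2.imwrite('pics/a.png',np.hstack([a,b])[:,:,::-1])"
```

```text
clock: 4.68
tool_pos: [0.6439, -0.225, 0.3984]
orientation: [180.0, 0.0, -78.2]
force: [-0.5, -0.2, -0.2]
opening: 0.0005
gripper_force: 0.0
t 4.675 fix xy [-0.0455 -0.0553] tip above ledge 0.1004 rpy [ 1.7996e+02  2.0000e-02 -7.8210e+01] F [-0.5 -0.2 -0.2] open 0.0005342322557713716 [ -3.  21.   1.  -0. -70.  15.]
```

View pics/a.png

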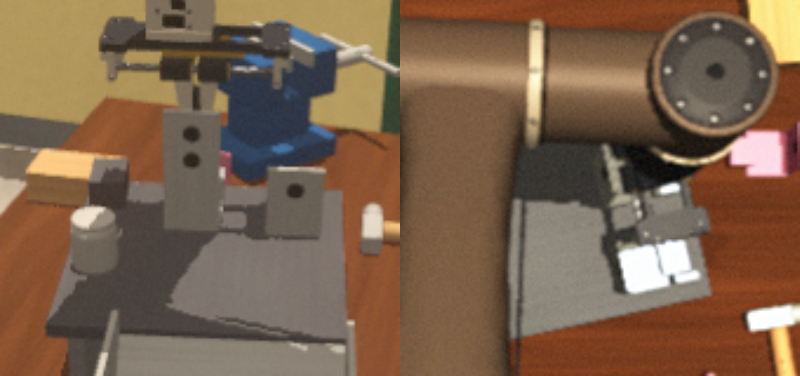

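The fingers stand centred behind the tall upright at (191,170), clear of everything else. Now I push towards the chute.

```bash
python3 -m handwheel '[[-1,-0.5,0,0,0,0,0],[-1,-0.5,0,0,0,0,0],[-1,-0.4,0,0,0,0,0],[-1,-0.4,0,0,0,0,0],[-1,-0.4,0,0,0,0,0]]'; python3 -m handwheel '[[-1,-0.4,0,0,0,0,0],[-1,-0.4,0,0,0,0,0],[-1,-0.4,0,0,0,0,0]]'; python3 w.py
```

```text
clock: 5.4
tool_pos: [0.6324, -0.1707, 0.3999]
orientation: [-180.0, -0.0, -78.2]
force: [0.3, -0.5, 0.8]
opening: 0.0004
gripper_force: 0.2
clock: 5.78
tool_pos: [0.6264, -0.1415, 0.3996]
orientation: [-180.0, 0.0, -78.2]
force: [0.4, 0.2, 0.2]
opening: 0.0001
gripper_force: 0.0
t 5.775 fix xy [ 0.0398 -0.0552] tip above ledge 0.1016 rpy [-180.      0.    -78.22] F [0.4 0.2 0.2] open 8.467807972543939e-05 [  5.  18.  -4.  -0. -68.   7.]
```

```bash
python3 -m handwheel '[[-1,-0.4,0,0,0,0,0],[-1,-0.4,0,0,0,0,0],[-1,0,0,-0.4,0,0,0],[-1,0,0,0,0,0,0],[-1,0,0,0,0,0,0]]'; python3 -m handwheel '[[-1,0,0,0,0,0,0],[-1,0,0,0,0,0,0],[-1,0,0,0,0,0,0]]'; python3 w.py; python3 -c "
from h import *
d=snapshot('side')
cv2.imwrite('pics/b.png',cv2.resize(d['color'][80:240,170:350],None,fx=3.5,fy=3.5)[:,:,::-1])"
```

```text
clock: 6.4
tool_pos: [0.6224, -0.1228, 0.4098]
orientation: [-180.0, 0.0, -78.2]
force: [-0.1, -0.4, -0.1]
opening: 0.0002
gripper_force: 0.0
clock: 6.78
tool_pos: [0.6224, -0.1226, 0.4095]
orientation: [180.0, 0.0, -78.2]
force: [0.2, 0.7, 0.3]
opening: 0.0004
gripper_force: 0.0
t 6.775 fix xy [ 0.0591 -0.0551] tip above ledge 0.1115 rpy [179.98   0.   -78.23] F [0.2 0.7 0.3] open 0.000446997461313816 [  6.  17.  -4.  -0. -69.   5.]
```

View pics/b.png

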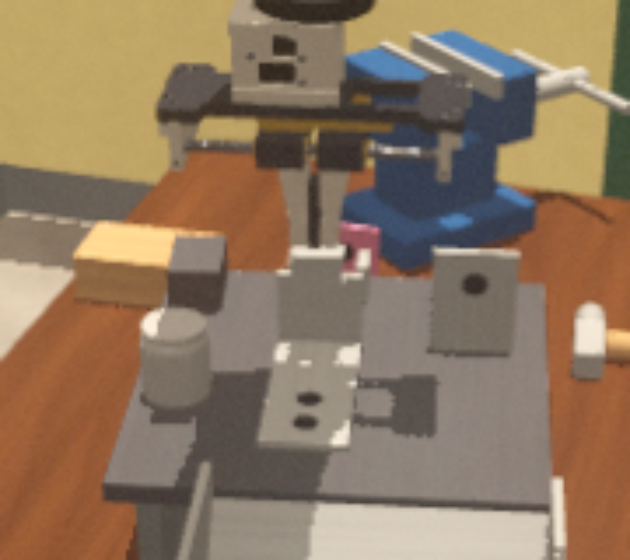

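The bracket lies on its back: the far edge of the upright runs (258,445) to (350,447) and the foot stands at (320,300). The short bracket, tin and block are untouched. Locating the part:

```bash
python3 -c "
from h import *
d=snapshot('side');f=np.load('fix.npz')
for q,z in [((258,445),.126),((350,447),.126),((275,345),.126),((360,343),.126),((278,272),.18),((370,275),.18)]:
    X=onz(d,np.array(q)/3.5+[170,80],z); print(q,(f['R'].T@(X[:2]-f['t'])).round(4))"
```

```text
(258, 445) [ 0.1489 -0.0864]
(350, 447) [ 0.1463 -0.026 ]
(275, 345) [ 0.0176 -0.0893]
(360, 343) [ 0.0094 -0.0287]
(278, 272) [ 0.0077 -0.0875]
(370, 275) [ 0.0064 -0.0224]
```

```bash
python3 -m handwheel '[[-1,1,0,-0.2,0,0,0],[-1,1,0,0,0,0,0],[-1,1,0,0,0,0,0],[-1,1,0,0,0,0,0],[-1,0,0,0,0,0,0]]' | tail -4;  python3 -m handwheel '[[-1,0,0,0.8,0,0,0],[-1,0,0,0.8,0,0,0],[-1,0,0,0.8,0,0,0],[-1,0,0,0.8,0,0,0],[-1,0,0,0,0,0,0]]'; python3 w.py
```

```text
orientation: [180.0, 0.0, -78.3]
force: [-0.2, 0.6, -0.3]
opening: 0.0003
gripper_force: 0.0
clock: 8.12
tool_pos: [0.6423, -0.2198, 0.3331]
orientation: [179.8, 0.1, -78.2]
force: [-0.7, 0.7, -0.2]
opening: 0.0005
gripper_force: 0.0
t 8.125 fix xy [-0.0401 -0.0548] tip above ledge 0.0351 rpy [ 1.7983e+02  7.0000e-02 -7.8210e+01] F [-0.7  0.7 -0.2] open 0.0005156214246179563 [ -2.  24.  -4.  -0. -62.  14.]
```

```bash
python3 -m handwheel '[[-1,-0.5,0,0,0,0,0],[-1,-0.5,0,0,0,0,0],[-1,-0.3,0,0,0,0,0],[-1,-0.3,0,0,0,0,0],[-1,-0.4,0,0,0,0,0]]'; python3 -m handwheel '[[-1,-0.4,0,0,0,0,0],[-1,-0.4,0,0,0,0,0],[-1,-0.4,0,0,0,0,0],[-1,-0.4,0,0,0,0,0],[-1,-0.4,0,0,0,0,0]]'; python3 w.py; python3 -c "
from h import *
d=snapshot('side')
cv2.imwrite('pics/c.png',cv2.resize(d['color'][80:240,170:350],None,fx=3.5,fy=3.5)[:,:,::-1])"
```

```text
clock: 8.75
tool_pos: [0.6329, -0.1716, 0.3357]
orientation: [-179.9, -0.1, -78.2]
force: [1.5, -4.1, 4.4]
opening: 0.0005
gripper_force: 2.5
clock: 9.38
tool_pos: [0.6223, -0.1219, 0.3347]
orientation: [180.0, -0.0, -78.2]
force: [0.2, -5.2, 4.2]
opening: 0.0002
gripper_force: 2.4
t 9.375 fix xy [ 0.0598 -0.0552] tip above ledge 0.0367 rpy [ 1.800e+02 -1.000e-02 -7.822e+01] F [ 0.2 -5.2  4.2] open 0.00017735778385835014 [  7.  20. -10.   0. -60.   5.]
```

View pics/c.png

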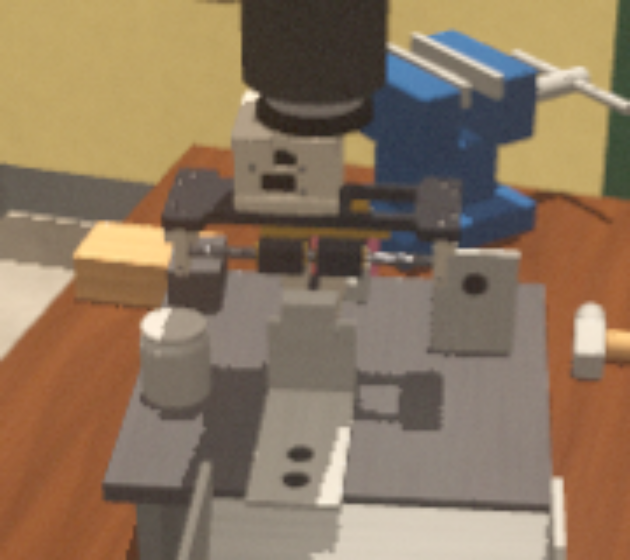

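The bracket slides straight ahead with its far edge just over the ledge end, at (255,500)–(345,503). The force is about 5 N and its neighbours have not moved. I keep pushing.

```bash
python3 -m handwheel '[[-1,-0.4,0,0,0,0,0],[-1,-0.4,0,0,0,0,0],[-1,-0.4,0,0,0,0,0],[-1,-0.4,0,0,0,0,0],[-1,-0.4,0,0,0,0,0]]'; python3 -m handwheel '[[-1,-0.4,0,0,0,0,0],[-1,-0.4,0,0,0,0,0],[-1,-0.4,0,0,0,0,0],[-1,-0.4,0,0,0,0,0],[-1,-0.4,0,0,0,0,0]]'; python3 w.py; python3 -c "
from h import *
d=snapshot('side')
cv2.imwrite('pics/d.png',cv2.resize(d['color'][120:360,160:360],None,fx=2.5,fy=2.5)[:,:,::-1])"
```

```text
clock: 10.05
tool_pos: [0.6119, -0.0729, 0.3344]
orientation: [180.0, 0.0, -78.2]
force: [1.5, -3.6, 1.3]
opening: 0.0006
gripper_force: 1.8
clock: 10.68
tool_pos: [0.6015, -0.0236, 0.334]
orientation: [179.9, 0.1, -78.2]
force: [-0.9, -0.2, 0.1]
opening: 0.0007
gripper_force: 0.0
t 10.675 fix xy [ 0.1603 -0.0549] tip above ledge 0.036 rpy [ 1.7995e+02  6.0000e-02 -7.8230e+01] F [-0.9 -0.2  0.1] open 0.0006589361975036872 [ 16.  17. -14.  -0. -59.  -5.]
```

View pics/d.png

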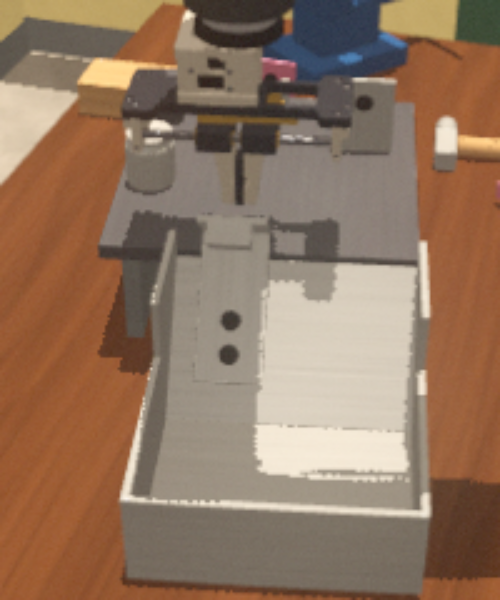

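The bracket has gone over onto the slide, its upright at (230,300). I wait, then check whether it is still moving.

```bash
python3 -m handwheel '[[-1,0,0,-0.4,0,0,0],[-1,0,0,0,0,0,0],[-1,0,0,0,0,0,0],[-1,0,0,0,0,0,0],[-1,0,0,0,0,0,0]]' | tail -3; python3 -c "
from h import *
import subprocess
a=snapshot('side')['color']
b=snapshot('side')['color']; [snapshot('side') for _ in range(6)]; c=snapshot('side')['color']
r=lambda u,v: (np.abs(u[205:330,210:340].astype(int)-v[205:330,210:340]).sum(2)>60).sum()
print(r(a,b),r(a,c))
cv2.imwrite('pics/e.png',cv2.resize(c[120:360,160:360],None,fx=2.5,fy=2.5)[:,:,::-1])"; python3 w.py
```

```text
force: [-0.3, 1.1, -0.5]
opening: 0.0003
gripper_force: 0.0
5 35
t 11.8 fix xy [ 0.1591 -0.0552] tip above ledge 0.0467 rpy [-180.      0.    -78.22] F [-0.1  0.3  0. ] open 0.00040627291155807013 [ 16.  16. -14.  -0. -60.  -4.]
```

View pics/e.png

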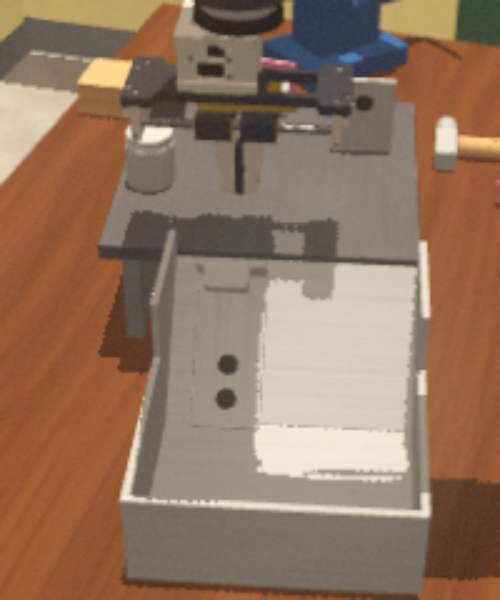

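The bracket lies down the slide with its end at the tray floor, around (225,428). The tin, block and short bracket are where they were. I lift the tool clear and check that the bracket is at rest and where its centre is.

```bash
python3 -m handwheel '[[-1,0,0,-1,0,0,0],[-1,0,0,-1,0,0,0],[-1,0,0,-1,0,0,0],[-1,0,0,0,0,0,0],[-1,0,0,0,0,0,0]]' | tail -3; python3 -c "
from h import *
f=np.load('fix.npz')
def dark():
    d=snapshot('side'); g=cv2.cvtColor(d['color'],cv2.COLOR_RGB2GRAY)[255:285,240:262]
    n,l,s,c=cv2.connectedComponentsWithStats((g<60).astype(np.uint8)); return d,[tuple((c[i]+[240,255]).round(2)) for i in range(1,n) if s[i,4]>15]
d,a=dark(); print(a); [snapshot('side') for _ in range(12)]; d,b=dark(); print(b)
for q in b:  # onto slide plane z=.12-(x-.19)*1.036 (+6 mm plate)
    c,v=ray(d,q); n=np.r_[f['R']@[1.036,0],1]; P=np.r_[f['R']@[.196,0]+f['t'],.124]; X=c+v*((P-c)@n)/(v@n); print((f['R'].T@(X[:2]-f['t'])).round(4),X[2].round(4))
"; python3 w.py
```

```text
force: [0.5, 0.1, 0.0]
opening: 0.0004
gripper_force: 0.0
[]
[]
t 13.125 fix xy [ 0.1591 -0.0552] tip above ledge 0.1217 rpy [180.    -0.   -78.22] F [0.  0.2 0.5] open 0.0002547089607242525 [ 16.  13.  -8.   0. -69.  -4.]
```

```bash
python3 -c "
from h import *
f=np.load('fix.npz')
def dark():
    d=snapshot('side'); g=cv2.cvtColor(d['color'],cv2.COLOR_RGB2GRAY)[245:300,242:262]
    n,l,s,c=cv2.connectedComponentsWithStats((g<np.median(g)-40).astype(np.uint8)); return d,[tuple((c[i]+[242,245]).round(2)) for i in range(1,n) if s[i,4]>8]
d,a=dark(); print(a); [snapshot('side') for _ in range(12)]; d,b=dark(); print(b)
for q in b:
    c,v=ray(d,q); n=np.r_[f['R']@[1.036,0],1]; P=np.r_[f['R']@[.196,0]+f['t'],.124]; X=c+v*((P-c)@n)/(v@n); print((f['R'].T@(X[:2]-f['t'])).round(4),X[2].round(4))
cv2.imwrite('pics/f.png',cv2.resize(d['color'][120:360,160:360],None,fx=2.5,fy=2.5)[:,:,::-1])
"
```

```text
[(np.float64(250.62), np.float64(265.32)), (np.float64(249.83), np.float64(279.08))]
[(np.float64(250.65), np.float64(265.39)), (np.float64(249.83), np.float64(279.08))]
[ 0.266  -0.0593] 0.0515
[ 0.2868 -0.0592] 0.03
```

View pics/f.png

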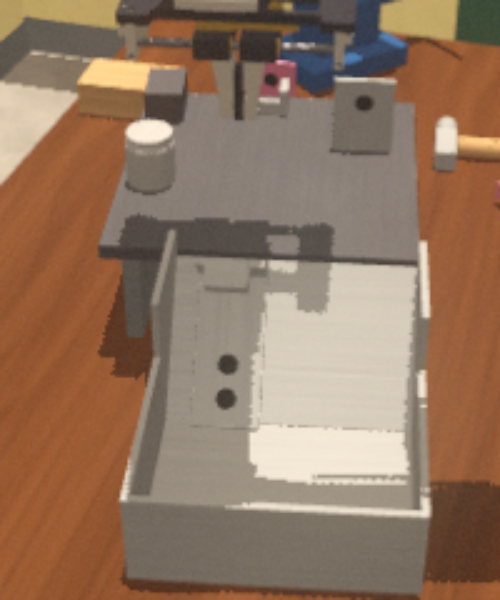

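The holes have moved less than 0.1 px over 0.6 s. The upper hole is at x=266, z=52 mm and the lower at x=287, z=30 mm. That puts the part's centre near x≈250, z≈85 mm of the fixture, inside the limits and at rest. The tool is free and nothing else has moved, so I hand in.

```bash
python3 -c "
from plant import *
print(close_job())"
```

```text
the job is handed in; nothing more can be done
None
```

I tipped the tall bracket onto its back and pushed it off the ledge end; it now rests in the chute. The short bracket, tin and steel block look unmoved in the camera images, and the job was handed in after about 14 s of the allowed 53 s; no verdict came back.

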